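Call the packer and point out the short carton

ROBOT

A 7-joint arm with a two-finger parallel gripper is mounted at the origin on the work surface. World frame = base frame: x ahead of the robot, y to its left, z up, the work surface at z = 0. Lengths are in m, angles in rad, forces in N, time in s.
With the tool pointing down it reaches from about 0.4 to 0.9 m from the base axis. Payload 5.6 kg.
Tool frame: the origin (TCP) lies at the very end of the fingers, on their centre line; the grasp point (between the pads) lies 19 mm behind it; z points along the fingers, y is the direction in which the jaws open and shut (so a half turn about z gives the same grasp; the last joint's range is limited). The gripper opens to 92 mm and grips with 3 to 60 N. Pads are 20 mm wide; open, the fingers measure 128 mm over their backs; the gripper's body (75 mm by 189 mm) begins 69 mm behind the grasp point.
Start: joints at [1.27, 0.468, -0.012, 1.603, 0.006, 1.071, -0.056], TCP at [0.166, -0.629, 0.215] pointing down, gripper open.
Joint ranges: [-2.53, 2.53], [-0.31, 2.02], [-1.57, 1.55], [0.28, 2.44], [-1.29, 4.43], [0.15, 1.84], [-2.92, 2.92]. Speed limits (rad/s): [2.57, 2.57, 3.14, 3.14, 3.14, 3.14, 3.14].

INTERFACE

Orientations are given as a unit quaternion [x, y, z, w].
In Python, from rig import bot gives the robot as it stands.
- The arm moves only by the tool play_rows, never from a script. Its argument "steps" is a list that holds one entry, the list of rows, each a list of 5 numbers: the closure in counts, from 0 (fully open) to 255 (shut), then the shift along the world's x, y, z in cm, then the turn about the world's z in degrees. In form: [[[hand, dx, dy, dz, roll], ...]]. A call has 1 to 10 rows; each row shifts and turns the commanded pose from where the row before left it; what a row does not reach is not made up. A row lasts 1/8 s, in which the tool goes at most 62.5 mm and 10.7 degrees, less where a joint would pass 70% of its speed; a pose out of reach is approached as far as the arm can. A call with a gripper value outside its range is refused whole. The fingers move at their own pace and stop on an object; "squeeze" is the grip in N (left out, the last holds). Time passes only in rows, so rows that do not move let the fingers close. It gives the time, the measured TCP pose, the force and the opening at its end, in the units of the state.
- bot.get_obs(): the state, without advancing time (a new reading comes with each control period).
- bot.grab_frame(name): name is "scene" or "top"; returns the picture (420x560x3 uint8, red, green, blue); there is no depth.
- bot.calibration(name): a dict with "K" (3x3 intrinsics, pixels), "xyz" and "rotation" of the camera in the world. Camera axes: x right, y up, looking along -z (the intrinsics and any distortion apply to the point x, -y, -z); pixel columns grow to the right and rows downward; lengths in m; the calibration is good to about 2 mm. A picture is of the moment at which its call begins. calibration takes no time and is no camera call.
- bot.hand_in(): hands the job in, once; it reports no verdict.
The state is a dict: "clock": time; "joints": joint angles; "joint_vel": joint speeds; "joint_torque": joint torques, N m; "tool_pos": TCP position; "orientation": TCP orientation; "force": force on the tool from outside, world axes, zero at the start; "torque": the same for the moment, N m; "gripper_width": finger opening in m.
Only numpy, scipy, OpenCV 4.12 (cv2) and the standard library are available. Lean on these libraries where they do the work, as an engineer would, in place of code of your own. Each camera call takes 0.05 s, during which the arm holds its last target.

TASK

Press the green call button all the way down and let it up again, then point at the gap in the carton that is one jar short: bring the fingertips to just above the middle of its empty cell, pointing down, within about 5 cm of the carton's rim but not into the cell, and keep them there for at least two seconds, finishing the job while still pointing. Touch none of the cartons, jars or other things on the bench, and leave the red button alone.

Things in the scene. Friction and masses are not known exactly. Their poses are not given: they have to be found in the camera images.
- carton_short: the carton that is one jar short: open-topped brown cardboard carton, 154 (x) x 78 (y) x 100 (z) mm, walls and floor 4 mm, a divider across the middle makes two cells side by side along its x axis; its four flaps are folded outwards and hang down outside the walls, sticking out about 11 mm. Origin at the centre of the underside, z up. Its cell at -x is empty, its cell at +x holds a jar. It stands on the bench and may face any way
- gap (a point): the empty cell (the gap) of carton_short: the point at the centre of that cell, at the height of the carton's rim, 100 mm above the bench; z up. The cell is about 70 x 70 mm; the jar in the next cell stands 75 mm away, its lid 11 mm below the rim
- carton_a: a full carton, same make as carton_short but with a jar in both cells; origin at the centre of the underside
- carton_b: another full carton, same as carton_a
- jar_s: amber jar, 58 mm diameter, 85 mm tall, origin at the centre of its underside; the only jar in carton_short
- jar_a1: amber jar, 58 mm diameter, 85 mm tall, origin at the centre of its underside; in carton_a
- jar_a2: amber jar, 58 mm diameter, 85 mm tall, origin at the centre of its underside; in carton_a
- jar_b1: amber jar, 58 mm diameter, 85 mm tall, origin at the centre of its underside; in carton_b
- jar_b2: amber jar, 58 mm diameter, 85 mm tall, origin at the centre of its underside; in carton_b
- call_box: grey control box fixed to the bench, 85 (x) x 145 (y) x 50 (z) mm, origin at the centre of the underside; on its top two round push buttons, 72 mm apart along its y axis: green (call) at +y, red (stop) at -y
- call_top (a point): centre of the top face of the green call button, 72 mm above the bench when not pressed; the button is 34 mm across and is pressed straight down
- call (a joint): travel of the green call button: 0 not pressed, 0.006 m fully down; sprung, fully down takes about 5 N, comes back up by itself; counts as pressed beyond 0.0045 m
- stop_top (a point): centre of the top face of the red stop button, same size and height; not to be pressed
- stop (a joint): travel of the red stop button: 0 not pressed, 0.006 m fully down
- spare_jar: amber jar, 58 mm diameter, 85 mm tall, origin at the centre of its underside; stands on the bench beyond the cartons, not part of the job
- tape_roll: roll of brown tape lying flat, 100 mm outside diameter, 76 mm hole, 48 mm tall, origin at the centre of its underside; not part of the job
- flat_cartons: stack of four flattened cartons, 140 x 200 x 24 mm, origin at the centre of its underside; not part of the job

How it is judged:
On the way, in this order (a step that is already met when the one before it is completed fails the run):
1. the green call button is pressed down (value of joint call above 0.0045 m), for 0.03 s.
2. the green call button has come up again and the fingertips dwell for two seconds just above the gap in the short carton (horizontal distance between the grasp point and gap below 0.03 m and z of the grasp point in the frame of gap between 0.019 and 0.1 m and value of joint call below 0.0015 m), for 2 s.
At the end, for the whole second after the job is handed in: Still pointing: the point between the finger pads (19 mm behind the tips) is within 30 mm sideways of the empty cell's centre and 19 to 100 mm above the rim, tips 0 to 80 mm; both buttons up (under 1.5 mm down); every loose thing within 15 mm of its start (all of step 2 and value of joint stop below 0.0015 m and distance of each of carton_short, carton_a, carton_b, jar_s, jar_a1, jar_a2, jar_b1, jar_b2, spare_jar, tape_roll, flat_cartons from where it was at the start of the episode below 0.015 m); the robot touches nothing.
It fails at once if the robot touches a carton, a jar or a bystander (more than 0.5 N) (contact force between any of the fingers, the arm and carton_short above 0.5 N or contact force between any of the fingers, the arm and carton_a above 0.5 N or contact force between any of the fingers, the arm and carton_b above 0.5 N or contact force between any of the fingers, the arm and jar_s above 0.5 N or contact force between any of the fingers, the arm and jar_a1 above 0.5 N or contact force between any of the fingers, the arm and jar_a2 above 0.5 N or contact force between any of the fingers, the arm and jar_b1 above 0.5 N or contact force between any of the fingers, the arm and jar_b2 above 0.5 N or contact force between any of the fingers, the arm and spare_jar above 0.5 N or contact force between any of the fingers, the arm and tape_roll above 0.5 N or contact force between any of the fingers, the arm and flat_cartons above 0.5 N).
It fails at once if a carton, jar or bystander is shifted or lifted by more than 15 mm (distance of any of carton_short, carton_a, carton_b, jar_s, jar_a1, jar_a2, jar_b1, jar_b2, spare_jar, tape_roll, flat_cartons from where it was at the start of the episode above 0.015 m).
It fails at once if the red stop button is pressed (more than 2 mm) (value of joint stop above 0.002 m).
It also fails if it takes over 43 s, if anything falls off the work surface, if the arm or the gripper's body presses on something with over 40 N, if the wrist force passes 120 N, or if a joint passes its speed limit or range.

## Working session

There is one attempt and no reset: what is moved stays moved. The work goes in short steps, Python scripts to look and compute and a tool call to move; the robot and the scene stay as the last step left them, time stands still between calls to the robot, and variables do not carry over. Pictures are saved under pics/ and viewed, and the job is handed in when it is done.

Besides the shell and the picture viewer there is one more tool, called after ">>>" by a JSON object that holds its "fn" and its "kwargs", one argument or row to a line. play_rows: Moves the arm, as the interface text tells. Its arguments: {"type":"object","properties":{"steps":{"type":"array","items":{"type":"array","items":{"type":"array","items":{"type":"number"}}}},"squeeze":{"type":"number"}},"required":["steps"]}

```bash
mkdir -p pics; python3 - <<'E'
from rig import bot
import cv2,numpy as np
for n in("scene","top"):
    im=bot.grab_frame(n); cv2.imwrite(f"pics/{n}0.png",im[:,:,::-1]); c=bot.calibration(n); print(n,c)
print(bot.get_obs())
E
```

```text
scene {'K': array([[469.1409453 ,   0.        , 275.89257363],
       [  0.        , 469.1409453 , 210.29537822],
       [  0.        ,   0.        ,   1.        ]]), 'xyz': array([ 1.00121728, -0.58902619,  0.98069726]), 'rotation': array([0.3133553 , 0.09522386, 0.27996103, 0.90242047])}
top {'K': array([[446.63561619,   0.        , 275.17567741],
       [  0.        , 446.63561619, 207.43044815],
       [  0.        ,   0.        ,   1.        ]]), 'xyz': array([ 0.44092267, -0.01076763,  1.07117928]), 'rotation': array([ 0.07230917, -0.06055586, -0.70199071,  0.70591318])}
{'clock': 0.1, 'joints': array([ 1.26998143,  0.46828699, -0.01162828,  1.60349753,  0.00600008,
        1.07140811, -0.05629877]), 'joint_vel': array([-2.12265993e-05, -2.07901169e-03,  9.55902385e-04, -3.42629603e-03,
        1.21235388e-03, -8.91269342e-04,  7.57030985e-04]), 'joint_torque': array([ 6.13653046e-04, -5.21645737e+01, -1.27150913e-02, -2.44365174e+01,
       -5.68250008e-02,  1.40679479e-02,  6.60487967e-05]), 'tool_pos': array([ 0.16554932, -0.62803511,  0.21375107]), 'orientation': array([ 9.91705242e-01,  1.28530543e-01, -1.51169009e-04, -7.67898689e-04]), 'force': array([0.63916711, 0.0282545 , 0.67809292]), 'torque': array([ 0.00820845,  0.01760898, -0.02049065]), 'gripper_width': 0.09195212041544594}
```

View pics/scene0.png

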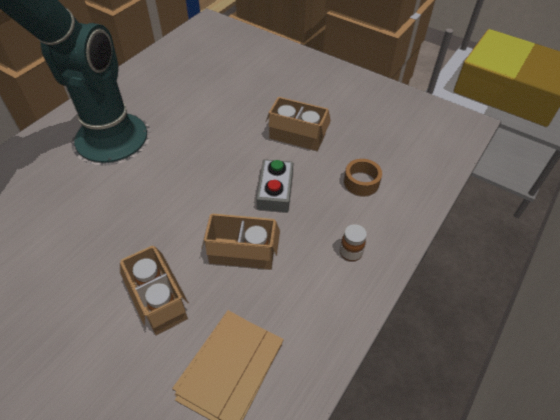

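View pics/top0.png

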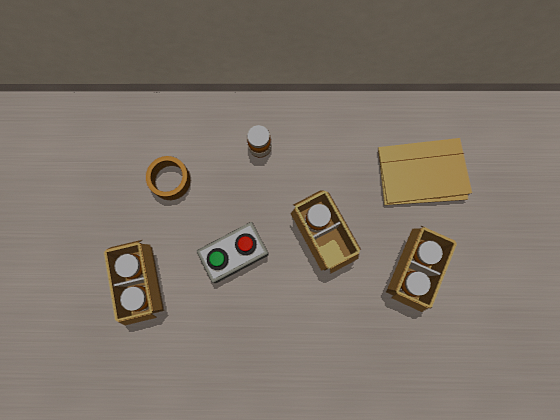

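The top view shows the short carton at about (326,231), with its empty cell at (335,252) and its jar at (319,215). The green button is at (217,259) and the red at (245,243). The scene view shows the same layout, with the green button at (277,167). Next I'll measure these.

```bash
cat > h.py <<'E'
from rig import bot
import cv2,numpy as np
from scipy.spatial.transform import Rotation as R
def cal(n):
    c=bot.calibration(n); return c['K'],np.array(c['xyz']),R.from_quat(c['rotation']).as_matrix(),c
def ray(n,u,v):
    K,o,M,_=cal(n); d=np.linalg.inv(K)@[u,v,1]; return o,M@(d*[1,-1,-1])
def onz(n,u,v,z):
    o,d=ray(n,u,v); return o+d*(z-o[2])/d[2]
def proj(n,p):
    K,o,M,_=cal(n); q=M.T@(np.array(p)-o)*[1,-1,-1]; q=K@q; return q[:2]/q[2]
def tri(a,b):
    A=np.zeros((3,3));B=np.zeros(3)
    for n,p in(("scene",a),("top",b)):
        o,d=ray(n,*p); d=d/np.linalg.norm(d);P=np.eye(3)-np.outer(d,d);A+=P;B+=P@o
    return np.linalg.solve(A,B)
E
python3 - <<'E'
from h import *
ctr={}
for n in("scene","top"):
    print(n,cal(n)[3].keys(),"base",proj(n,[0,0,0]),"tcp",proj(n,bot.get_obs()['tool_pos']))
    im=cv2.imread(f"pics/{n}0.png"); h=cv2.cvtColor(im,cv2.COLOR_BGR2HSV)
    for nm,m in(("green",cv2.inRange(h,(45,120,30),(75,255,255))),("red",cv2.inRange(h,(0,200,40),(4,255,255))),
      ("white",cv2.inRange(h,(0,0,165),(179,30,255)))):
        k,l,s,c=cv2.connectedComponentsWithStats(m)
        for i in range(1,k):
            if s[i][4]>60: print(nm,s[i],c[i].round(1),onz(n,*c[i],.072 if nm!="white" else .089).round(3))
    big=cv2.resize(im[170:300,180:380] if n=="top" else im[140:280,190:340],None,fx=4,fy=4,interpolation=cv2.INTER_CUBIC)
    cv2.imwrite(f"pics/{n}_crop.png",big)
E
```

```text
scene dict_keys(['K', 'xyz', 'rotation']) base [111.71564956 137.52144846] tcp [-108.10889522  278.83575671]
green [271 161  13  10  96] [276.6 165.1] [0.514 0.131 0.072]
white [434  49  52  63 708] [454.6  83.9] [0.78  0.713 0.089]
white [261 161  29  37 268] [276.  179.8] [0.551 0.074 0.089]
white [347 225  19  16 195] [355.3 232.8] [0.797 0.042 0.089]
white [246 227  19  15 206] [255.5 234.7] [ 0.609 -0.094  0.089]
white [135 260  20  17 202] [145.  268.4] [ 0.462 -0.305  0.089]
white [148 285  21  19 268] [157.7 293.8] [ 0.528 -0.336  0.089]
top dict_keys(['K', 'xyz', 'rotation']) base [276.68509227 499.17810908] tcp [635.26230389 455.54622132]
green [209 251  15  15 178] [216.3 258.3] [0.515 0.137 0.072]
red [238 236  15  15 176] [244.9 243.2] [0.549 0.074 0.072]
white [309 205  21  21  80] [318.7 215.1] [ 0.611 -0.091  0.089]
white [234 226  26  32  93] [247.6 240.2] [0.554 0.067 0.089]
white [201 235  32  43 155] [216.8 256.6] [0.517 0.134 0.089]
white [420 241  22  23  84] [430.2 252.3] [ 0.529 -0.333  0.089]
white [116 254  21  23  80] [125.6 265.6] [0.496 0.334 0.089]
white [407 272  23  23  93] [417.6 283.3] [ 0.462 -0.302  0.089]
white [121 287  22  23  83] [131.3 298.5] [0.426 0.317 0.089]
```

```bash
ls pics
```

```text
scene0.png
scene_crop.png
top0.png
top_crop.png
```

View pics/top_crop.png

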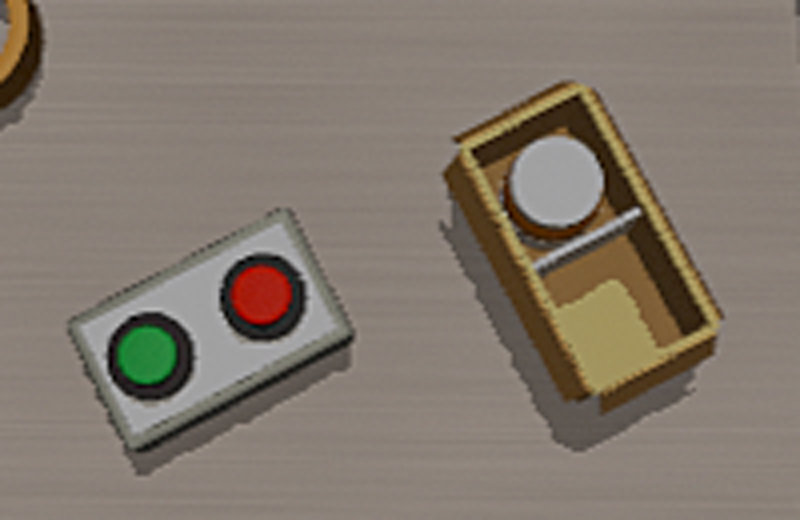

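View pics/scene_crop.png

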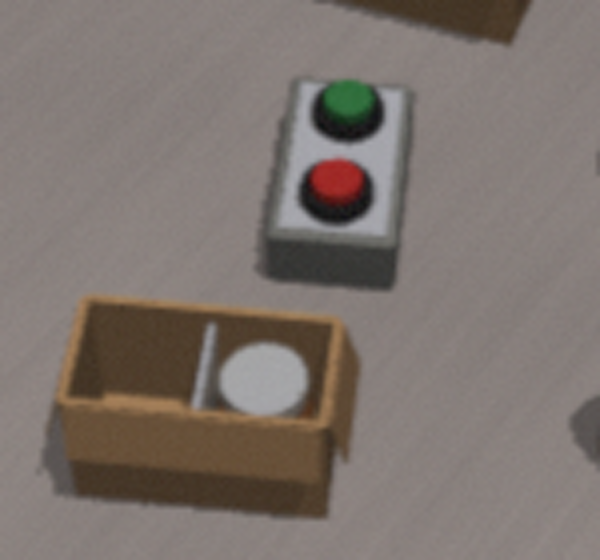

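The carton's rim corners in the top crop are about (580,87), (718,322), (598,395) and (462,148). In the scene crop they are (88,299), (343,320), (328,423) and (63,402).

```bash
python3 - <<'E'
from h import *
f=lambda p,o:((np.array(p)+.5)/4-.5)+o
T=[onz("top",*f(p,(180,170)),.1) for p in[(462,148),(580,87),(718,322),(598,395)]]
S=[onz("scene",*f(p,(190,140)),.1) for p in[(328,423),(343,320),(88,299),(63,402)]]
for n,C in(("top",T),("scene",S)):
    C=np.array(C)[:,:2]; far=(C[0]+C[1])/2; near=(C[2]+C[3])/2; c=C.mean(0); ax=(far-near)/np.linalg.norm(far-near)
    print(n,C.round(3).tolist(),"L",np.linalg.norm(far-near),"c",c,"ax deg",np.degrees(np.arctan2(ax[1],ax[0])),"gap",c-.0375*ax,"jar",c+.0375*ax)
print("green tri",tri((276.6,165.1),(216.3,258.3)),"jar tri",tri((255.5,234.7),(318.7,215.1)))
M=R.from_quat(bot.get_obs()['orientation']).as_matrix(); print("tool y",M[:,1],"z",M[:,2])
E
```

```text
top [[0.628, -0.038], [0.663, -0.104], [0.532, -0.177], [0.493, -0.111]] L 0.1514349705531829 c [ 0.57888431 -0.10732453] ax deg 28.796106543231797 gap [ 0.54602159 -0.12538806] jar [ 0.61174704 -0.089261  ]
scene [[0.661, -0.103], [0.627, -0.038], [0.493, -0.111], [0.529, -0.177]] L 0.15170181834847804 c [ 0.57727848 -0.10751748] ax deg 28.878814271659948 gap [ 0.54444186 -0.12562843] jar [ 0.6101151  -0.08940653]
green tri [0.51357288 0.13629089 0.06805701] jar tri [ 0.60967183 -0.09217697  0.08823806]
tool y [ 0.25492859 -0.96695862 -0.00156192] z [-4.97227067e-04  1.48419864e-03 -9.99998775e-01]
```

The gap is at about (0.545, -0.126), with both views agreeing to 2 mm. The green button is at about (0.515, 0.135). Now I'll close the fingers and go round at a safe height.

>>> {"fn": "play_rows", "kwargs": {
  "steps": [
    [[255,3,2.5,0.3,0],[255,4,3.2,0.3,0],[255,4,3.2,0.3,0],[255,4,3.2,0,0],[255,4,3.2,0,0],[255,4,3.2,0,0],[255,4,3.2,0,0],[255,3,3,0,0],[255,0,0,0,0],[255,0,0,0,0]]
  ],
  "squeeze": 5
}}

```text
clock: 1.35
tool_pos: [0.4649, -0.3821, 0.2232]
orientation: [0.992, 0.128, -0.001, 0.0]
force: [-1.0, -0.5, -0.9]
gripper_width: 0.0006
```

>>> {"fn": "play_rows", "kwargs": {
  "steps": [
    [[255,0.5,4.5,0,0],[255,0.5,5.8,0,0],[255,0.5,5.8,0,0],[255,0.5,5.8,0,0],[255,0.5,5.8,0,0],[255,0.5,5.8,0,0],[255,0.5,5.8,0,0],[255,0.5,5.8,0,0],[255,0.5,4,0,0],[255,0.5,2.6,0,0]]
  ]
}}

```text
clock: 2.6
tool_pos: [0.5159, 0.1357, 0.2236]
orientation: [0.992, 0.128, 0.0, 0.0]
force: [-0.0, -0.5, 0.3]
gripper_width: 0.0006
```

>>> {"fn": "play_rows", "kwargs": {
  "steps": [
    [[255,0,0,-4,0],[255,0,0,-4,0],[255,0,0,-3,0],[255,0,0,-2,0],[255,0,0,0,0],[255,0,0,0,0]]
  ]
}}

```text
clock: 3.35
tool_pos: [0.5165, 0.1346, 0.0943]
orientation: [0.992, 0.128, 0.001, 0.0]
force: [-0.2, -0.1, -0.2]
gripper_width: 0.0003
```

```bash
python3 - <<'E'
from h import *
im=bot.grab_frame("scene"); cv2.imwrite("pics/s1.png",cv2.resize(im[80:260,190:390,::-1],None,fx=3,fy=3))
E
```

```text
(no output)
```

View pics/s1.png

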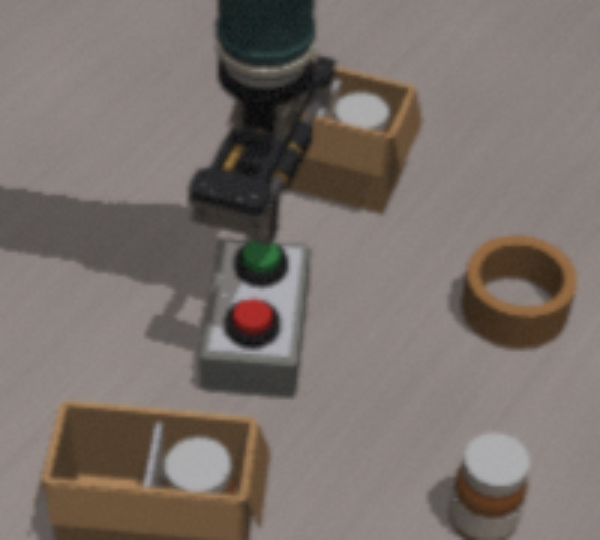

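The closed fingertips (262,235 in this crop) are right over the green button (262,258) and clear of everything else. Pressing now.

>>> {"fn": "play_rows", "kwargs": {
  "steps": [
    [[255,0,0,-1.5,0],[255,0,0,-0.7,0],[255,0,0,-0.4,0],[255,0,0,-0.2,0],[255,0,0,-0.1,0],[255,0,0,0,0]]
  ]
}}

```text
clock: 4.15
tool_pos: [0.5155, 0.1352, 0.0662]
orientation: [0.992, 0.129, -0.0, 0.001]
force: [-5.3, -2.8, 17.2]
gripper_width: 0.0005
```

The force is 17 N, against about 5 N needed for full travel, and the tip is 5.8 mm below the unpressed top, so the button has bottomed. Now I'll release it and travel to the gap at height.

>>> {"fn": "play_rows", "kwargs": {
  "steps": [
    [[255,0,0,0,0],[255,0,0,1,0],[255,0,0,3,0],[255,0,0,4,0],[255,0,0,4,0],[255,0,0,1,0],[255,0,0,0,0]]
  ]
}}

```text
clock: 5.03
tool_pos: [0.5157, 0.1354, 0.1945]
orientation: [0.992, 0.128, 0.0, 0.0]
force: [0.0, -0.3, -0.4]
gripper_width: 0.0006
```

>>> {"fn": "play_rows", "kwargs": {
  "steps": [
    [[255,0.3,-3,0,0],[255,0.4,-4,0,0],[255,0.4,-4,0,0],[255,0.4,-4,0,0],[255,0.4,-4,0,0],[255,0.4,-4,0,0],[255,0.4,-2.1,0,0],[255,0.2,-1,0,0],[255,0,0,0,0],[255,0,0,0,0]]
  ]
}}

```text
clock: 6.28
tool_pos: [0.5445, -0.1241, 0.1941]
orientation: [0.992, 0.129, -0.0, -0.0]
force: [0.2, 0.2, 0.9]
gripper_width: 0.0002
```

Next I'll descend to about 3 cm above the rim (tip z ≈ 0.13).

>>> {"fn": "play_rows", "kwargs": {
  "steps": [
    [[255,0,-0.1,-2,0],[255,0,-0.1,-2,0],[255,0,0,-1.5,0],[255,0,0,-0.9,0],[255,0,0,0,0],[255,0,0,0,0],[255,0,0,0,0],[255,0,0,0,0],[255,0,0,0,0],[255,0,0,0,0]]
  ]
}}

```text
clock: 7.52
tool_pos: [0.5447, -0.1276, 0.1307]
orientation: [0.992, 0.128, 0.0, 0.0]
force: [-0.0, -0.2, -0.0]
gripper_width: 0.0006
```

```bash
python3 - <<'E'
from h import *
for n in("scene","top"):
    im=bot.grab_frame(n); cv2.imwrite(f"pics/{n}2.png",im[:,:,::-1])
a=cv2.imread("pics/scene2.png")[120:290,170:360];b=cv2.imread("pics/top2.png")[150:320,190:380]
cv2.imwrite("pics/both2.png",cv2.resize(np.hstack([a,b]),None,fx=2.1,fy=2.1))
print(bot.get_obs()['tool_pos'])
E
```

```text
[ 0.54469004 -0.1275609   0.13060405]
```

View pics/both2.png

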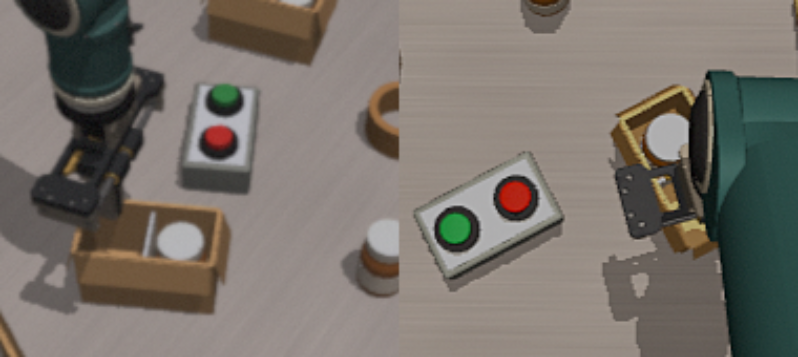

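The fingertips hang over the empty cell, at about (115,205) in the left view. The carton looks unmoved and both buttons are up. I'll hold for well over two seconds.

>>> {"fn": "play_rows", "kwargs": {
  "steps": [
    [[255,0,0,0,0],[255,0,0,0,0],[255,0,0,0,0],[255,0,0,0,0],[255,0,0,0,0],[255,0,0,0,0],[255,0,0,0,0],[255,0,0,0,0],[255,0,0,0,0],[255,0,0,0,0]]
  ]
}}

```text
clock: 8.88
tool_pos: [0.5447, -0.1275, 0.1306]
orientation: [0.992, 0.128, -0.0, 0.0]
force: [-0.3, 0.9, 0.5]
gripper_width: 0.0005
```

>>> {"fn": "play_rows", "kwargs": {
  "steps": [
    [[255,0,0,0,0],[255,0,0,0,0],[255,0,0,0,0],[255,0,0,0,0],[255,0,0,0,0],[255,0,0,0,0],[255,0,0,0,0],[255,0,0,0,0],[255,0,0,0,0],[255,0,0,0,0]]
  ]
}}

```text
clock: 10.12
tool_pos: [0.5447, -0.1275, 0.1306]
orientation: [0.992, 0.129, -0.0, 0.0]
force: [0.3, 0.5, -0.5]
gripper_width: 0.0008
```

```bash
python3 - <<'E'
from h import *
o=bot.get_obs(); print(o['clock'],o['tool_pos'],o['force'])
a=cv2.imread("pics/scene0.png");b=bot.grab_frame("scene")[:,:,::-1]
for im in(a,b):
    h=cv2.cvtColor(np.ascontiguousarray(im),cv2.COLOR_BGR2HSV);k,l,s,c=cv2.connectedComponentsWithStats(cv2.inRange(h,(0,0,165),(179,30,255)))
    print([c[i].round(1).tolist() for i in range(1,k) if s[i][4]>150])
bot.hand_in()
E
```

```text
10.125 [ 0.54469368 -0.12751875  0.13060616] [ 0.28332714  0.48768236 -0.52380492]
[[454.6, 83.9], [276.0, 179.8], [355.3, 232.8], [255.5, 234.7], [145.0, 268.4], [157.7, 293.8]]
[[455.4, 82.9], [275.4, 180.8], [355.4, 232.2], [255.6, 234.6], [144.2, 268.0], [157.1, 293.4]]
the job is handed in; nothing more can be done
```

I pressed the green call button, let it up again, and handed the job in at about 10 s with the closed fingertips still pointing at the gap. The hand-in gives no verdict, so these are my own checks:

- **Button:** the press reached 17 N with the tip 5.8 mm below the button's unpressed top, so it should count as fully down. Both buttons looked up in the pictures afterwards. I had no direct reading of the button's travel.
- **Pointing:** the fingertips are about 2 mm sideways from the measured centre of the empty cell and 31 mm above the rim. They stayed there for more than 2.5 s. The two cameras agreed on the gap's position to about 2 mm.
- **Nothing touched:** the force on the tool stayed near zero except during the press. The lids visible in the scene view moved less than 1 pixel from start to finish. The tape roll, the flattened cartons and `carton_a` (the carton beyond the call box) were not measured.
- **One disagreement:** the two cameras differed by about 6 mm on the green button's position. I aimed between them, and the press worked.

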